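# Set and lock the last leg of the bench riser

## Task

The bench riser lies upside down so that its four telescopic legs can be set; three are out at their red ring and locked. Draw the fourth leg, the one whose red lever stands open, up out of its tube until the lower edge of its red ring is level with the rim of the black collar, then fold its lever fully home against the leg, keeping a finger pressed on the leg all the while so that it stays at its mark. Finish still holding on to that leg, lever shut (do not let go at the end), and leave everything else where it is.

Things in the scene. Friction and masses are not known exactly. Their poses are not given: they have to be found in the camera images.
- riser: upturned bench riser, standing firm on its rubber face: white board 240 (its x) by 320 (its y) by 20 mm with a 12 mm aluminium frame on it and four upright legs at x +-85, y +-125 mm. Origin: centre of the face on the bench, z up. The leg to set is at x +85, y +125; the other three are fixed and locked, their feet 188 mm above the bench
- rim (a point): centre of the upper rim of the black clamp collar (37 mm across, 34 tall, with hinge ears to 26 mm from the axis) on the outer tube (28 mm across) of the leg to set, on the leg's axis, 114 mm above the bench. The leg is at length when mark is level with it
- leg: inner leg to set: aluminium tube 22 mm across with a red ring and, on top, a black rubber foot. It slides vertically in the outer tube, to about 14 mm past its mark; weight about 1.6 N, and its bush drags with about 4 N, so it stays where it is left. Origin: on its axis at the lower edge of the red ring, z up
- mark (a point): point on the leg's axis at the lower edge of its red ring; the ring is 4 mm tall and hidden in the tube until the leg is drawn out (26 to 38 mm)
- foot (a point): centre of the top of the leg's rubber foot, 74 mm above the mark; the foot is 24 to 25 mm across and 24 mm tall, the 22 mm tube is bare below it
- lever (a joint): angle of the red cam lever of the leg to set, rad: 0 fully home, upright along the leg; 0.5 to 0.7 at the start, leaning outwards (to the riser's +y). It folds up and inwards. Stiff: it stays where it is left, and moves at about 4 N inwards near the tip, twice that halfway down
- lever_tip (a point): middle of the thumb lip at the lever's tip. The lever turns about a level pin 17.5 mm out from the leg's axis (to the riser's +y), 8 mm below the rim; it is 17 mm wide, 47 mm from pin to tip, 6 mm thick. Closed, its tip is 39 mm above the rim, its outer face 21 mm (the lip 24 mm) from the leg's axis
- bottle_a: black pump bottle with a paper label, 68 mm across and 195 mm tall, upright on the bench; origin at the centre of its underside
- bottle_b: a second such bottle
- cup: empty white cup 76 mm across and 95 mm tall; origin at the centre of its underside
- tape_gun: grey desk tape dispenser, 130 x 60 x 96 mm; origin at the centre of its underside
- label_roll: roll of white labels, 90 mm across and 50 mm tall; origin at the centre of its underside
- driver: screwdriver, 160 mm, lying on the upturned board between the legs
- spare_foot: spare black rubber foot, 25 mm across and 24 mm tall, standing on the upturned board

How it is judged:
By the outcome, as a careful person would: the job done as asked, in the order asked, and still so for the second after the job is handed in, while the arm keeps its last pose, push and grip.
It also fails if it takes over 59 s, if anything falls off the work surface, if the arm or the gripper's body presses on something with over 40 N, if the wrist force passes 120 N, or if a joint passes its speed limit or range.

## Robot

A 6-joint arm with a two-finger parallel gripper is mounted at the origin on the work surface. World frame = base frame: x ahead of the robot, y to its left, z up, the work surface at z = 0. Lengths are in mm, angles in degrees, forces in N, time in s.
With the tool pointing down it reaches from about 375 to 975 mm from the base axis. Payload 3.8 kg.
Tool frame: the origin (TCP) lies midway between the tips of the shut fingers; the grasp point (between the pads) lies 19 mm behind it; z points along the fingers, y is the line along which they close (so a half turn about z gives the same grasp; the last joint's range is limited). The gripper opens to 88 mm and grips with 3 to 60 N. Pads are 18 mm wide; open, the fingers measure 123 mm over their backs; the gripper's body (75 mm by 187 mm) begins 45 mm behind the grasp point.
Start: joints at [66.984, 15.12, 91.902, -0, 72.978, -2.114], TCP at [240.812, 630.577, 238.706] pointing down, gripper open.
Joint ranges: [-150.88, 150.88], [-54.13, 125.18], [17.81, 147.31], [-75.09, 255.09], [0, 152.58], [-146.25, 146.25]. Speed limits (degrees/s): [147.25, 147.25, 180, 180, 180, 180].

## Interface

Orientations are given as [roll, pitch, yaw] about the fixed x, y, z axes, in that order (R = Rz(yaw) Ry(pitch) Rx(roll)).
In Python, from station import arm gives the robot as it stands.
- The arm moves only by the tool jog_arm, called after ">>>" as name(argument=value, ...), one argument or row to a line, values as JSON. Schema: {"type":"object","properties":{"deltas":{"type":"array","items":{"type":"object","properties":{"xyz":{"type":"array","items":{"type":"number"},"minItems":3,"maxItems":3},"turn_vec":{"type":"array","items":{"type":"number"},"minItems":3,"maxItems":3}},"additionalProperties":false},"minItems":1,"maxItems":8},"finger_gap":{"type":"number"},"only":{"type":"string"},"quiet":{"type":"boolean"},"lines":{"type":"string"}},"required":["deltas"],"additionalProperties":false}. deltas is a list of rows, 1 to 8 of them, each an object with the fields xyz (a list: dx, dy, dz in units of 20 mm), turn_vec (a list: a rotation vector rx, ry, rz in units of 10 degrees); a field left out counts as zero; each row shifts and turns the commanded pose from where the row before left it, along the tool's axes as they then stand; what a row does not reach is not made up. A row lasts 1/12 s, in which the tool goes at most 41.7 mm and 7.16 degrees, less where a joint would pass 70% of its speed; a pose out of reach is approached as far as the arm can. finger_gap is the finger opening in mm, set as the call begins (left out keeps the last). The fingers move at their own pace and stop on an object; the grip force is fixed at half the most. Time passes only in rows, so rows that do not move let the fingers close. The tool returns the time, the measured TCP pose, the force, the opening and the grip force at its end. only (a regular expression) keeps the lines of the reply that match it, lines (a string "A,B") keeps lines A to B, and quiet returns only ok. Input that does not fit is refused with a message, and nothing moves.
- arm.get_obs(): the state, without advancing time (a new reading comes with each control period).
- arm.read_camera(name): name is "scene" or "top"; returns a dict with "color" (480x640x3 uint8, red, green, blue), "mtx" (3x3 intrinsics, pixels), "R" (3x3) and "t" (3): a world point X has camera coordinates R X + t. Camera axes: x right, y down, z forward; pixel columns grow to the right and rows downward; lengths in mm; the calibration is good to about 2 mm. A picture is of the moment at which its call begins. There is no depth.
- arm.close_job(): hands the job in; it is judged then, once.
The state is a dict: "t": time; "qpos": joint angles; "joint_vel": joint speeds; "effort": joint torques, N m; "ee_pos": TCP position; "tool_rot": TCP orientation; "ft_force": force on the tool from outside, world axes, zero at the start; "ft_torque": the same for the moment, N m; "grip_width": finger opening in mm; "finger_force": force on a finger pad.
Only numpy, scipy, OpenCV 4.12 (cv2) and the standard library are available. Lean on these libraries where they do the work, as an engineer would, in place of code of your own. Each camera call takes 0.05 s, during which the arm holds its last target. There are 200 camera calls.

## Working session

There is one attempt and no reset: what is moved stays moved. The work goes in short steps, Python scripts to look and compute and a tool call to move; the robot and the scene stay as the last step left them, time stands still between calls to the robot, and variables do not carry over. Pictures are saved under pics/ and viewed, at most 10 in all, crops included, and the job is handed in when it is done.

```bash
ls; mkdir -p pics; python3 - <<'E'
from station import arm
import cv2,numpy as np
for n in("scene","top"):
    d=arm.read_camera(n); cv2.imwrite(f"pics/{n}0.png",d["color"][:,:,::-1]); print(n,d["mtx"].round(1).tolist(),d["R"].round(4).tolist(),d["t"].round(1).tolist())
o=arm.get_obs(); print({k:np.round(v,3).tolist() for k,v in o.items()})
E
```

```text
pics
station.py
scene [[614.1, 0.0, 323.0], [0.0, 614.1, 235.4], [0.0, 0.0, 1.0]] [[-0.8372, 0.5467, 0.0102], [0.3155, 0.4981, -0.8077], [-0.4467, -0.673, -0.5895]] [412.1, -62.3, 1650.0]
top [[552.7, 0.0, 322.7], [0.0, 552.7, 247.0], [0.0, 0.0, 1.0]] [[-0.0104, -0.9999, -0.0095], [-0.9894, 0.0116, -0.1446], [0.1447, 0.0079, -0.9894]] [16.6, 495.1, 1310.0]
{'t': 0.1, 'qpos': [66.986, 15.164, 91.972, 0.001, 72.979, -2.114], 'joint_vel': [-0.017, -0.114, -0.2, 0.003, 0.058, -0.039], 'effort': [0.0, -50.362, -35.807, 0.073, 0.023, -0.0], 'ee_pos': [240.542, 630.003, 237.539], 'tool_rot': [-179.885, -0.005, 159.1], 'ft_force': [0.031, -0.015, -0.179], 'ft_torque': [0.023, -0.063, 0.024], 'finger_force': 0.0, 'grip_width': 88.416}
```

View pics/scene0.png

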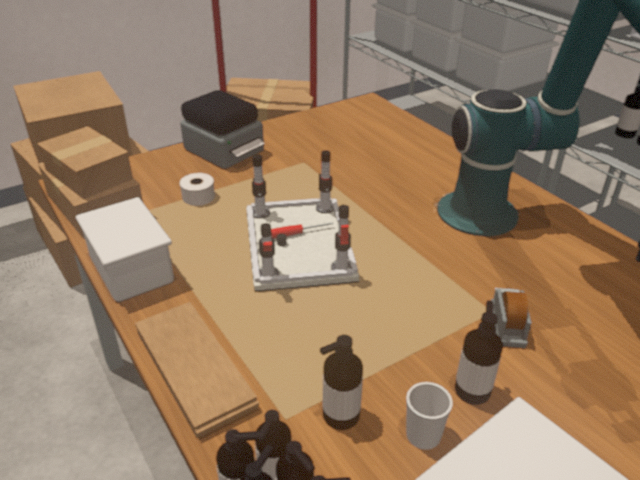

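View pics/top0.png

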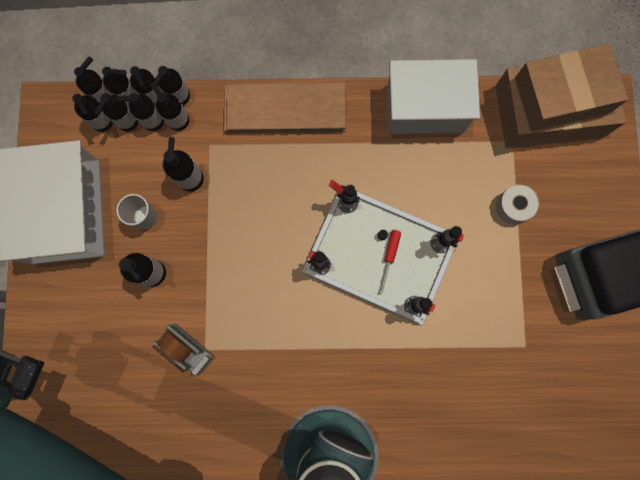

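The top view shows the riser with the open lever at about (335,186) on the upper-left leg, whose foot is at about (348,192). In the scene view that leg is the short one at about (267,240). I'll enlarge both.

```bash
python3 - <<'E'
import cv2,numpy as np
a=cv2.imread("pics/top0.png")[165:340,290:480]; b=cv2.imread("pics/scene0.png")[145:295,235:365]
A=cv2.resize(a,None,fx=4,fy=4,interpolation=2)[:600]; 
cv2.imwrite("pics/topc.png",cv2.resize(a[:150],None,fx=4,fy=4,interpolation=2)); cv2.imwrite("pics/scenec.png",cv2.resize(b,None,fx=4,fy=4,interpolation=2))
E
```

```text
(no output)
```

View pics/topc.png

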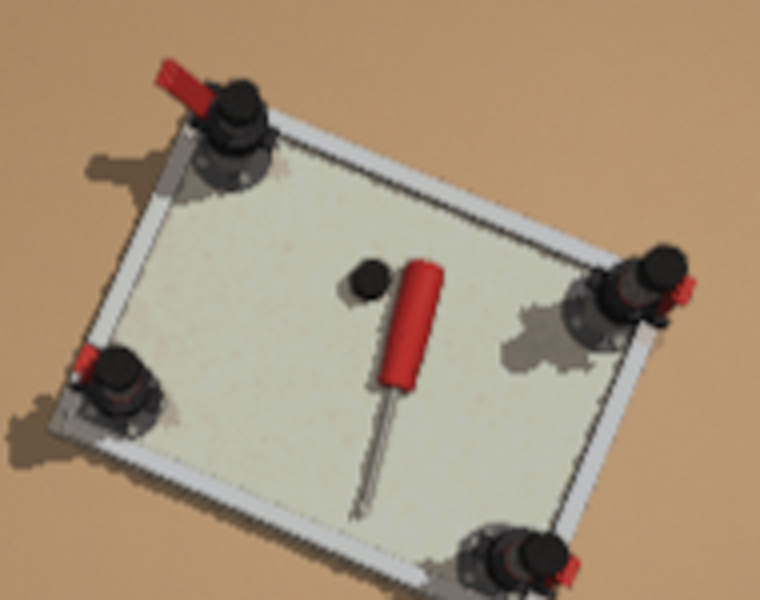

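View pics/scenec.png

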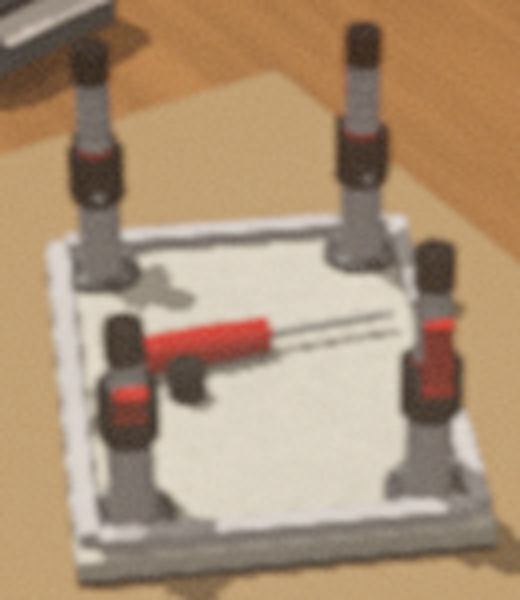

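The crops give the foot-top centres (top crop): leg to set (240,95), others (122,368), (664,266), (545,552). Scene crop: leg to set (123,325), others (436,250), (90,45), (363,31). Fitting the riser pose and the height of the leg's foot.

```bash
cat > geo.py <<'E'
import numpy as np
from station import arm
from scipy.optimize import least_squares
def cams(): return {n:arm.read_camera(n) for n in("scene","top")}
def proj(d,X):
    c=np.asarray(X)@d["R"].T+d["t"]; p=c@d["mtx"].T; return p[...,:2]/p[...,2:]
E
python3 - <<'E'
from geo import *
C=cams()
T=np.array([[240,95],[122,368],[664,266],[545,552]])/4+[290,165]
S=np.array([[123,325],[436,250],[90,45],[363,31]])/4+[235,145]
L=np.array([[85,125],[-85,125],[85,-125],[-85,-125.]])
def W(p):
    c,s=np.cos(p[2]),np.sin(p[2]); xy=L@np.array([[c,s],[-s,c]])+p[:2]
    return np.c_[xy,[p[3],188,188,188]]
f=lambda p:np.r_[(proj(C["top"],W(p))-T).ravel(),(proj(C["scene"],W(p))-S).ravel()]
r=least_squares(f,[550,-100,0.4,150]); p=r.x
print(p[:2],np.degrees(p[2]),p[3],r.fun.round(1)); print(W(p).round(1))
# lever: angle vs projection in top crop
c,s=np.cos(p[2]),np.sin(p[2])
for a in(.5,.6,.7):
    r_=17.5+3+47*np.sin(a); z=106+47*np.cos(a)
    X=np.r_[W(p)[0,:2]+r_*np.array([-s,c]),z]
    print(a,X.round(1),((proj(C["top"],X)-[290,165])*4).round(0),((proj(C["scene"],X)-[235,145])*4).round(0))
E
```

```text
[ 478.75172315 -130.4475489 ] -24.489270340144003 153.51611560582816 [-0.3  0.9 -1.7 -0.9  0.4 -0.4  0.2  0.3 -0.2 -0.3 -0.3 -0.8 -0.3 -0.2
  0.1 -1.1]
[[ 607.9  -51.9  153.5]
 [ 453.2   18.5  188. ]
 [ 504.3 -279.4  188. ]
 [ 349.6 -209.   188. ]]
0.5 [625.8 -12.8 147.2] [169.  72.] [129. 380.]
0.6 [627.4  -9.1 144.8] [162.  70.] [130. 389.]
0.7 [629.   -5.7 141.9] [156.  69.] [131. 397.]
```
Foot top z 153.5 → mark at 79.5 → need raise 34.5 (range 26-38 OK). Mark must go to 114, foot to 188.

Careful with the scale: shifts go in units of 20 mm and turns go in units of 10 degrees. That gives: -30 mm is -1.5, -26 mm is -1.3.

>>> jog_arm(
  deltas=[
    {"xyz": [-0.75,-0.65,0]},
    {"xyz": [-1.5,-1.3,0]},
    {"xyz": [-1.5,-1.3,0]},
    {"xyz": [-1.5,-1.3,0]},
    {"xyz": [-1.5,-1.3,0]},
    {"xyz": [-1.5,-1.3,0]},
    {"xyz": [-1.5,-1.3,0]},
    {"xyz": [-1.5,-1.3,0]},
  ],
  finger_gap=34,
)

```text
t: 0.87
ee_pos: [381.8, 366.3, 238.6]
tool_rot: [180.0, 0.0, 159.1]
ft_force: [0.9, -0.5, -0.1]
grip_width: 36.8
finger_force: 0.0
```

>>> jog_arm(
  deltas=[
    {"xyz": [-1.5,-1.3,0]},
    {"xyz": [-1.5,-1.3,0]},
    {"xyz": [-1.5,-1.3,0]},
    {"xyz": [-1.5,-1.3,0]},
    {"xyz": [-1.5,-1.3,0]},
    {"xyz": [-1.5,-1.3,0]},
    {"xyz": [-1.5,-1.3,0]},
    {"xyz": [-1.5,-1.3,0]},
  ],
)

```text
t: 1.53
ee_pos: [531.9, 86.3, 238.8]
tool_rot: [180.0, 0.0, 159.1]
ft_force: [1.5, 1.2, -0.1]
grip_width: 34.1
finger_force: 0.0
```

>>> jog_arm(
  deltas=[
    {"xyz": [-1.5,-1.3,0]},
    {"xyz": [-1.5,-1.3,0]},
    {"xyz": [-1.5,-1.3,0]},
    {"xyz": [-1.05,-0.9,0]},
    {"turn_vec": [0,0,0.36]},
    {},
    {},
  ],
)

```text
t: 2.12
ee_pos: [600.6, -41.3, 238.3]
tool_rot: [-180.0, -0.1, 155.5]
ft_force: [0.5, -0.1, 0.5]
grip_width: 34.3
finger_force: 0.0
```

```bash
cat >> geo.py <<'E'
from scipy.spatial.transform import Rotation as Ro
def totool(target):
    o=arm.get_obs(); R=Ro.from_euler('xyz',o["tool_rot"],degrees=True).as_matrix()
    print("t",o["t"],"pos",np.round(o["ee_pos"],1),"rot",np.round(o["tool_rot"],2),"F",np.round(o["ft_force"],1),"w",o["grip_width"],o["finger_force"])
    print("tool d",(R.T@(np.array(target)-o["ee_pos"])).round(1),"yang",np.degrees(np.arctan2(R[1,1],R[0,1])))
E
python3 -c "
from geo import *
totool([607.9,-51.9,138])"
```

```text
t 2.1167 pos [600.6 -41.3 238.3] rot [-1.8000e+02 -6.0000e-02  1.5553e+02] F [ 0.5 -0.1  0.5] w 34.28700457962723 0.0
tool d [-11.1  -6.6 100.2] yang 65.53351694870778
```

>>> jog_arm(
  deltas=[
    {"xyz": [-0.55,-0.325,0]},
    {"xyz": [0,0,1]},
    {"xyz": [0,0,1.5]},
    {"xyz": [0,0,1]},
    {},
    {},
    {},
    {},
  ],
)

```text
t: 2.78
ee_pos: [609.7, -51.5, 171.0]
tool_rot: [179.9, 0.2, 155.5]
ft_force: [0.5, -1.0, 0.4]
grip_width: 34.1
finger_force: 0.0
```

```bash
python3 - <<'E'
from geo import *
import cv2
C=cams()
totool([607.9,-51.9,138])
a=C["top"]["color"][160:230,300:400,::-1]; b=C["scene"]["color"][190:290,225:325,::-1]
cv2.imwrite("pics/c1.png",np.hstack([cv2.resize(a,(400,280),interpolation=2)[:280],cv2.resize(b,(400,400),interpolation=2)[80:360]]))
E
```

```text
t 2.8833 pos [609.5 -51.6 170.8] rot [179.94   0.19 155.53] F [ 0.4 -0.9 -0.3] w 34.16545554925377 0.0
tool d [ 1.4 -1.  32.8] yang 65.52685784857746
```

View pics/c1.png

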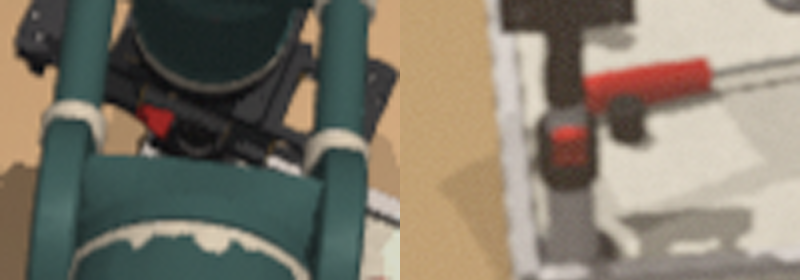

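The gripper now hides most of the leg, but in the scene crop its finger is in line with the foot and lever, at about column 568. Descending with a force check.

>>> jog_arm(
  deltas=[
    {"xyz": [0.05,-0.05,0.6]},
    {"xyz": [0,0,0.5]},
    {"xyz": [0,0,0.25]},
    {},
    {},
  ],
)

```text
t: 3.3
ee_pos: [606.0, -52.0, 140.5]
tool_rot: [-180.0, -0.1, 155.5]
ft_force: [0.5, -0.5, 0.1]
grip_width: 34.2
finger_force: 0.0
```

>>> jog_arm(
  deltas=[
    {"xyz": [0,0,0.2]},
    {},
    {},
  ],
)

```text
t: 3.55
ee_pos: [606.9, -52.1, 137.6]
tool_rot: [-180.0, -0.0, 155.5]
ft_force: [0.6, -0.3, -0.5]
grip_width: 34.0
finger_force: 0.0
```

>>> jog_arm(
  deltas=[
    {},
    {},
    {},
    {},
  ],
  finger_gap=28,
)

```text
t: 3.88
ee_pos: [607.0, -52.0, 137.9]
tool_rot: [180.0, 0.0, 155.5]
ft_force: [-0.2, 0.3, 0.5]
grip_width: 27.7
finger_force: 0.0
```

>>> jog_arm(
  deltas=[
    {},
    {},
    {},
    {},
  ],
  finger_gap=20,
)

```text
t: 4.22
ee_pos: [606.8, -52.5, 137.9]
tool_rot: [-180.0, 0.0, 155.5]
ft_force: [-1.7, -3.4, 1.7]
grip_width: 23.2
finger_force: 30.0
```

>>> jog_arm(
  deltas=[
    {"xyz": [0,0,-0.15]},
    {"xyz": [0,0,-0.25]},
    {"xyz": [0,0,-0.3]},
    {"xyz": [0,0,-0.3]},
    {"xyz": [0,0,-0.25]},
    {"xyz": [0,0,-0.15]},
    {},
    {},
  ],
)

```text
t: 4.88
ee_pos: [606.7, -52.5, 166.2]
tool_rot: [-180.0, 0.0, 155.5]
ft_force: [-1.4, -4.4, -2.4]
grip_width: 22.9
finger_force: 30.0
```

>>> jog_arm(
  deltas=[
    {},
    {},
    {},
    {},
  ],
)

```text
t: 5.22
ee_pos: [606.7, -52.5, 166.2]
tool_rot: [-180.0, 0.0, 155.5]
ft_force: [-0.3, -4.2, -2.3]
grip_width: 23.3
finger_force: 30.0
```

```bash
python3 - <<'E'
from geo import *
import cv2
d=arm.read_camera("scene")
totool([607.9,-51.9,172])
b=d["color"][195:275,225:315,::-1]
cv2.imwrite("pics/c2.png",cv2.resize(b,None,fx=7,fy=7,interpolation=2))
W=np.array([[607.9,-51.9,z] for z in(79.5,106.5,114,164,188)]);print(((proj(d,W)-[225,195])*7).round(1))
L=np.array([[453.2,18.5,z] for z in(114,118)])
E
```

```text
t 5.2667 pos [606.7 -52.5 166.2] rot [-1.7996e+02  1.0000e-02  1.5550e+02] F [-0.3 -5.1 -1.8] w 23.63338913129754 29.965813342776073
tool d [-0.8  1.  -5.8] yang 65.50327054412759
[[294.4 407.1]
 [290.7 339.1]
 [289.7 319.9]
 [282.4 188.9]
 [278.9 123.9]]
```

View pics/c2.png

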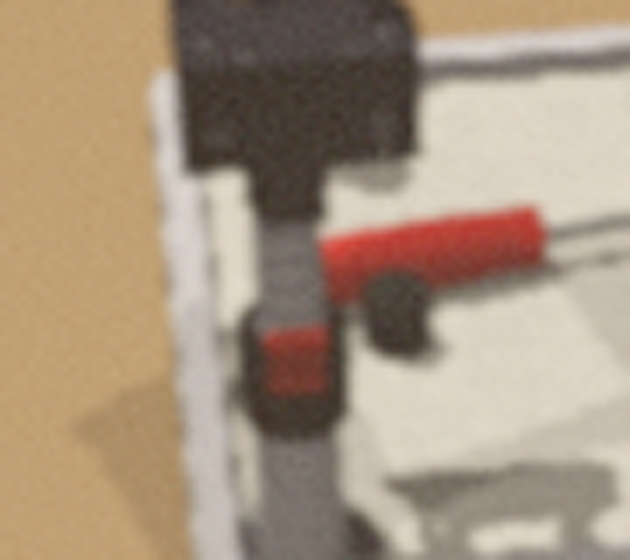

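The scene crop shows the foot gripped and the bare tube out, with its foot boundary at about row 215. The open lever (rows 330–395) hides the rim. I'll raise the last 6 mm, release, back off and measure.

To row units: -3 mm is -0.15.

>>> jog_arm(
  deltas=[
    {"xyz": [0,0,-0.15]},
    {"xyz": [0,0,-0.15]},
    {},
    {},
    {},
    {},
  ],
)

```text
t: 5.77
ee_pos: [606.7, -52.5, 172.0]
tool_rot: [-180.0, 0.0, 155.5]
ft_force: [-0.2, -5.9, -2.8]
grip_width: 23.0
finger_force: 30.0
```

>>> jog_arm(
  deltas=[
    {},
    {},
    {},
    {},
  ],
  finger_gap=34,
)

```text
t: 6.1
ee_pos: [607.2, -51.4, 172.4]
tool_rot: [179.9, 0.0, 155.5]
ft_force: [0.4, 0.3, 0.8]
grip_width: 33.6
finger_force: 0.0
```

>>> jog_arm(
  deltas=[
    {"xyz": [0,0,-1]},
    {"xyz": [0,0,-2]},
    {"xyz": [0,0,-2]},
    {"xyz": [2,0,0]},
    {"xyz": [2,0,0]},
    {"xyz": [2,0,0]},
    {"xyz": [2,0,0]},
    {"xyz": [2,0,0]},
  ],
  finger_gap=70,
)

```text
t: 6.77
ee_pos: [423.2, 31.8, 271.9]
tool_rot: [179.9, 0.0, 155.5]
ft_force: [0.2, 0.5, 0.7]
grip_width: 69.9
finger_force: 0.0
```

>>> jog_arm(
  deltas=[
    {"xyz": [2,0,0]},
    {"xyz": [2,0,0]},
    {"xyz": [2,0,0]},
    {},
    {},
    {},
  ],
)

```text
t: 7.27
ee_pos: [316.3, 80.9, 272.4]
tool_rot: [179.9, 0.1, 155.6]
ft_force: [0.5, 0.4, 0.6]
grip_width: 70.0
finger_force: 0.0[ WARN:0@13.779] global loadsave.cpp:1063 imwrite_ Unsupported depth image for selected encoder is fallbacked to CV_8U.
```

```bash
python3 - <<'E'
from geo import *
import cv2
d={n:np.mean([arm.read_camera(n)["color"].astype(float) for _ in range(8)],0)[:,:,::-1] for n in("scene","top")}
for n in d: np.save(f"pics/{n}_avg.npy",d[n])
b=d["scene"][193:263,240:360]; a=d["top"][165:275,300:400]
cv2.imwrite("pics/c3.png",cv2.resize(b,None,fx=6.5,fy=6.5,interpolation=2))
cv2.imwrite("pics/c3t.png",cv2.resize(a,None,fx=5.4,fy=5.4,interpolation=2))
E
```

```text
(no output)
```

View pics/c3.png

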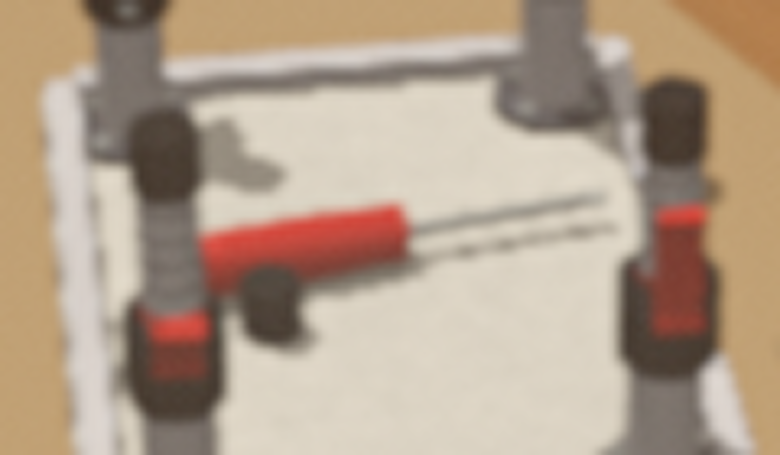

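The crop shows the leg to set with its foot at rows 108–200 and the lever at about (180,330). The reference leg on the right has its foot at rows 78–165. I'll measure height by sampling brightness along each leg's projected axis and comparing the foot edges with the locked legs.

```bash
python3 - <<'E'
from geo import *
from scipy.ndimage import map_coordinates
I=np.load("pics/scene_avg.npy").mean(2); d=arm.read_camera("scene")
legs=[[607.9,-51.9],[453.2,18.5],[504.3,-279.4],[349.6,-209.]]
z=np.arange(135,205,.25); P=[]
for l in legs:
    q=np.mean([map_coordinates(I,[proj(d,np.c_[np.tile(l,(len(z),1)),z])[:,1],proj(d,np.c_[np.tile(l,(len(z),1)),z])[:,0]+k],order=3) for k in np.arange(-2.5,2.6,.5)],0); P.append(q)
    g=np.gradient(q); w=(z>145)&(z<170); i=np.argmin(np.where(w,g,9)); 
    w2=(z>176)&(z<200); j=np.argmax(np.where(w2,g,-9))
    mid=(q[i-24:i].max()+q[i:i+24].min())/2; k=np.where((z>z[i]-7)&(z<z[i]+7)&(q<mid))[0][0]
    print("foot bottom grad",z[i],"half",z[k],"top",z[j])
from scipy.optimize import minimize_scalar
a=(z>147)&(z<170)
for n in(1,2,3):
    nrm=lambda v:(v-v.mean())/v.std()
    f=lambda s:np.sum((nrm(np.interp(z[a]+s,z,P[0]))-nrm(P[n][a]))**2)
    s=np.arange(-8,8,.1); print(n,"offset leg-ref mm",s[np.argmin([f(x) for x in s])].round(1))
E
```

```text
foot bottom grad 159.5 half 159.5 top 196.5
foot bottom grad 158.0 half 158.25 top 193.5
foot bottom grad 159.5 half 159.5 top 193.5
foot bottom grad 159.25 half 159.5 top 192.25
1 offset leg-ref mm 1.3
2 offset leg-ref mm -0.2
3 offset leg-ref mm -0.1
```

View pics/c3t.png

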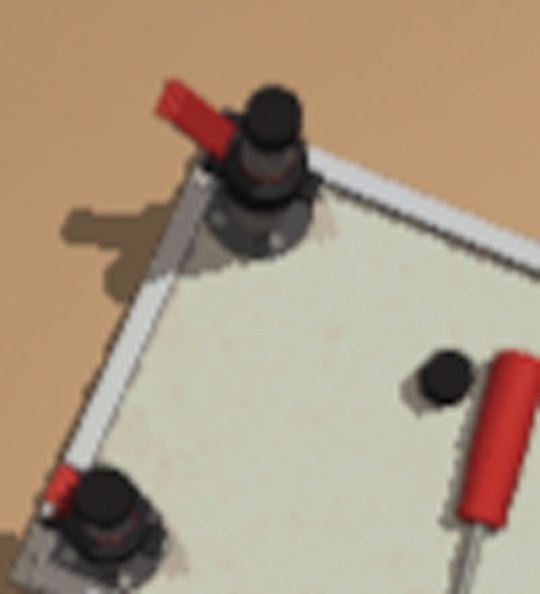

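The top crop shows the ring just out of the collar on the leg to set, at about (262,170). To cancel pose error, I'll use the foot-to-collar-bottom distance on each leg.

```bash
python3 - <<'E'
from geo import *
from scipy.ndimage import map_coordinates
I=np.load("pics/scene_avg.npy").mean(2); d=arm.read_camera("scene")
legs=[[607.9,-51.9],[453.2,18.5],[504.3,-279.4],[349.6,-209.]]
z=np.arange(55,205,.25)
Q=[]
for l in legs:
    p=proj(d,np.c_[np.tile(l,(len(z),1)),z])
    Q.append(np.mean([map_coordinates(I,[p[:,1],p[:,0]+k],order=3) for k in np.arange(-2,2.1,.5)],0))
nrm=lambda v:(v-v.mean())/v.std()
s=np.arange(-8,8,.1)
for q in Q:
    i=[z[np.argmin(np.where((z>145)&(z<170),np.gradient(q),9))],z[np.argmin(np.where((z>62)&(z<85),np.gradient(q),9))]]
    print(i,i[0]-i[1])
for n in(1,2,3):
    o=[]
    for lo,hi in((147,170),(62,80)):
        a=(z>lo)&(z<hi); o.append(s[np.argmin([np.sum((nrm(np.interp(z[a]+x,z,Q[0]))-nrm(Q[n][a]))**2) for x in s])])
    print(n,np.round(o,1),round(o[0]-o[1],1))
E
```

```text
[np.float64(159.25), np.float64(67.25)] 92.0
[np.float64(157.75), np.float64(67.75)] 90.0
[np.float64(159.25), np.float64(69.25)] 90.0
[np.float64(159.25), np.float64(69.25)] 90.0
1 [ 1.4 -0.1] 1.5
2 [-0.2 -0.1] -0.1
3 [-0.  -1.2] 1.2
```

To row units: -40 mm is -2.

>>> jog_arm(
  deltas=[
    {"xyz": [-2,0,0]},
    {"xyz": [-2,0,0]},
    {"xyz": [-2,0,0]},
    {"xyz": [-2,0,0]},
    {"xyz": [-2,0,0]},
    {"xyz": [-2,0,0]},
    {"xyz": [-2,0,0]},
    {"xyz": [-2,0,0]},
  ],
  finger_gap=34,
)

```text
t: 8.83
ee_pos: [608.6, -53.1, 271.2]
tool_rot: [-180.0, -0.0, 155.5]
ft_force: [0.2, 0.5, 0.7]
grip_width: 34.0
finger_force: 0.0
```

>>> jog_arm(
  deltas=[
    {},
    {},
    {"xyz": [0,0,1]},
    {"xyz": [0,0,1.5]},
    {"xyz": [0,0,1]},
    {},
    {},
    {},
  ],
)

```text
t: 9.5
ee_pos: [607.1, -51.6, 203.6]
tool_rot: [180.0, 0.1, 155.5]
ft_force: [0.2, -0.8, 0.9]
grip_width: 33.9
finger_force: 0.0
```

```bash
python3 -c "
from geo import *
totool([607,-51.9,172.2])"
```

```text
t 9.5 pos [607.1 -51.6 203.6] rot [1.7996e+02 1.1000e-01 1.5553e+02] F [ 0.2 -0.8  0.9] w 33.94974657918196 0.0
tool d [-0.  -0.3 31.4] yang 65.52878624963573
```

To row units: -1 mm is -0.05, 15 mm is 0.75.

>>> jog_arm(
  deltas=[
    {"xyz": [0,-0.05,0.5]},
    {"xyz": [0,0,0.75]},
    {"xyz": [0,0,0.325]},
    {},
    {},
    {},
  ],
)

```text
t: 10.0
ee_pos: [607.0, -53.0, 171.1]
tool_rot: [180.0, 0.1, 155.5]
ft_force: [0.9, -0.1, 0.2]
grip_width: 34.0
finger_force: 0.0
```

>>> jog_arm(
  deltas=[
    {},
    {},
    {},
    {},
  ],
  finger_gap=20,
)

```text
t: 10.33
ee_pos: [607.2, -52.8, 171.2]
tool_rot: [179.9, 0.1, 155.5]
ft_force: [1.7, 1.3, 2.6]
grip_width: 23.6
finger_force: 30.0
```

To row units: 0.8 mm is 0.04.

>>> jog_arm(
  deltas=[
    {"xyz": [0,0,0.04]},
    {},
    {},
    {},
  ],
)

```text
t: 10.67
ee_pos: [607.2, -52.9, 169.9]
tool_rot: [180.0, 0.1, 155.5]
ft_force: [1.9, 1.7, 2.8]
grip_width: 23.8
finger_force: 30.0
```

>>> jog_arm(
  deltas=[
    {},
    {},
    {},
    {},
    {},
  ],
  finger_gap=70,
)

```text
t: 11.08
ee_pos: [605.9, -53.1, 168.8]
tool_rot: [-180.0, -0.1, 155.5]
ft_force: [1.0, -0.5, 0.3]
grip_width: 54.4
finger_force: 0.0
```

>>> jog_arm(
  deltas=[
    {"xyz": [0,0.45,0]},
    {"xyz": [0,0.4,0]},
    {},
    {},
    {},
  ],
)

```text
t: 11.5
ee_pos: [613.6, -37.2, 169.4]
tool_rot: [-180.0, -0.0, 155.5]
ft_force: [-0.5, -0.5, -0.8]
grip_width: 70.1
finger_force: 0.0
```

To row units: 10 mm is 0.5, 8 mm is 0.4.

>>> jog_arm(
  deltas=[
    {"xyz": [0,0,0.4]},
    {"xyz": [0,0,0.5]},
    {"xyz": [0,0,0.4]},
    {"xyz": [0,0,0.3]},
    {"xyz": [0,0,0.225]},
    {},
    {},
    {},
  ],
)

```text
t: 12.17
ee_pos: [613.8, -37.6, 133.1]
tool_rot: [180.0, 0.0, 155.5]
ft_force: [0.0, -0.8, 0.5]
grip_width: 70.6
finger_force: 0.0
```

```bash
python3 -c "
from geo import *
totool([607.1,-52.7,132])"
```

```text
t 12.1667 pos [613.8 -37.6 133.1] rot [1.7999e+02 2.0000e-02 1.5549e+02] F [ 0.  -0.8  0.5] w 70.59880188108511 0.0
tool d [ -0.2 -16.5   1.1] yang 65.49437567838753
```

>>> jog_arm(
  deltas=[
    {"xyz": [0,0.1,0]},
    {"xyz": [0,0.1,0]},
    {},
    {},
    {},
  ],
  finger_gap=64,
)

```text
t: 12.58
ee_pos: [615.3, -34.4, 133.4]
tool_rot: [-180.0, 0.0, 155.5]
ft_force: [-2.5, -3.6, 2.3]
grip_width: 64.0
finger_force: 2.2
```

```bash
python3 -c "
from geo import *
totool([607.1,-52.7,132])"
```

```text
t 12.5833 pos [615.3 -34.4 133.4] rot [-1.7996e+02  5.0000e-02  1.5550e+02] F [-2.5 -3.6  2.3] w 63.95520805978215 2.2195031272622145
tool d [ -0.1 -20.    1.4] yang 65.50121455907806
```

To row units: -1 mm is -0.05.

>>> jog_arm(
  deltas=[
    {"xyz": [0,-0.05,0]},
    {"xyz": [0,-0.05,0]},
    {},
  ],
  finger_gap=59,
)

```text
t: 12.83
ee_pos: [614.7, -36.1, 134.1]
tool_rot: [180.0, 0.1, 155.4]
ft_force: [-3.2, -4.9, 6.2]
grip_width: 59.2
finger_force: 16.9
```

>>> jog_arm(
  deltas=[
    {"xyz": [0,-0.05,0]},
    {"xyz": [0,-0.05,0]},
    {},
  ],
  finger_gap=55,
)

```text
t: 13.08
ee_pos: [613.8, -38.1, 134.0]
tool_rot: [180.0, 0.1, 155.5]
ft_force: [-3.2, -4.3, 5.1]
grip_width: 55.0
finger_force: 10.6
```

```bash
python3 -c "
from geo import *
totool([607.1,-52.7,132])"
```

```text
t 13.0833 pos [613.8 -38.1 134. ] rot [1.7999e+02 6.0000e-02 1.5545e+02] F [-3.2 -4.3  5.1] w 55.04483810241317 10.615640957839787
tool d [  0. -16.   2.] yang 65.45391377821468
```

>>> jog_arm(
  deltas=[
    {"xyz": [0,-0.05,0]},
    {"xyz": [0,-0.05,0]},
    {},
  ],
  finger_gap=51,
)

```text
t: 13.33
ee_pos: [612.8, -40.0, 133.9]
tool_rot: [-180.0, 0.1, 155.5]
ft_force: [-2.9, -5.4, 5.9]
grip_width: 51.3
finger_force: 8.4
```

>>> jog_arm(
  deltas=[
    {"xyz": [0,-0.05,0]},
    {"xyz": [0,-0.05,0]},
    {},
  ],
  finger_gap=47,
)

```text
t: 13.58
ee_pos: [612.0, -41.9, 133.9]
tool_rot: [-180.0, 0.1, 155.5]
ft_force: [-3.0, -4.6, 5.3]
grip_width: 46.8
finger_force: 7.4
```

```bash
python3 -c "
from geo import *
totool([607.1,-52.7,132])"
```

```text
t 13.5833 pos [612.  -41.9 133.9] rot [-1.7998e+02  6.0000e-02  1.5547e+02] F [-3.  -4.6  5.3] w 46.81409696067579 7.391148259703186
tool d [  0.  -11.9   1.9] yang 65.47429822819376
```

To row units: -1 mm is -0.05.

>>> jog_arm(
  deltas=[
    {"xyz": [0,-0.05,0]},
    {"xyz": [0,-0.05,0]},
    {},
  ],
  finger_gap=43,
)

```text
t: 13.83
ee_pos: [611.2, -43.7, 133.8]
tool_rot: [-180.0, 0.1, 155.5]
ft_force: [-2.6, -5.3, 4.4]
grip_width: 43.5
finger_force: 6.8
```

>>> jog_arm(
  deltas=[
    {"xyz": [0,-0.05,0]},
    {"xyz": [0,-0.05,0]},
    {},
  ],
  finger_gap=39,
)

```text
t: 14.08
ee_pos: [610.3, -45.6, 133.7]
tool_rot: [-180.0, 0.1, 155.5]
ft_force: [-2.6, -4.1, 4.6]
grip_width: 38.9
finger_force: 5.7
```

```bash
python3 -c "
from geo import *
totool([607.1,-52.7,132])"
```

```text
t 14.0833 pos [610.3 -45.6 133.7] rot [-1.7996e+02  6.0000e-02  1.5548e+02] F [-2.6 -4.1  4.6] w 38.93782582072806 5.6686100921433535
tool d [-0.  -7.8  1.7] yang 65.48228073905963
```

>>> jog_arm(
  deltas=[
    {"xyz": [0,-0.04,0]},
    {"xyz": [0,-0.04,0]},
    {},
  ],
  finger_gap=36,
)

```text
t: 14.33
ee_pos: [609.7, -47.0, 133.7]
tool_rot: [-180.0, 0.1, 155.5]
ft_force: [-3.0, -4.8, 4.7]
grip_width: 36.0
finger_force: 5.8
```

>>> jog_arm(
  deltas=[
    {"xyz": [0,-0.015,0]},
    {},
    {},
    {},
  ],
  finger_gap=25,
)

```text
t: 14.67
ee_pos: [609.6, -47.1, 133.7]
tool_rot: [-180.0, 0.1, 155.5]
ft_force: [-3.3, -6.4, 4.1]
grip_width: 34.6
finger_force: 30.0
```

```bash
python3 -c "
from geo import *
import cv2
totool([607.1,-52.7,132])
d=np.mean([arm.read_camera('scene')['color'].astype(float) for _ in range(6)],0)[193:268,235:335,::-1]
t=np.mean([arm.read_camera('top')['color'].astype(float) for _ in range(4)],0)[165:240,300:350,::-1]
f=lambda a:cv2.resize(a,None,fx=5.3,fy=5.3,interpolation=2).clip(0,255)
cv2.imwrite('pics/c4.png',np.hstack([f(d),f(t)]).astype('uint8'))"
```

```text
t 14.6667 pos [609.6 -47.1 133.7] rot [-1.8000e+02  5.0000e-02  1.5547e+02] F [-3.3 -6.4  4.1] w 34.566169891351464 30.025889872395055
tool d [-0.  -6.2  1.7] yang 65.46743297238747
```

View pics/c4.png

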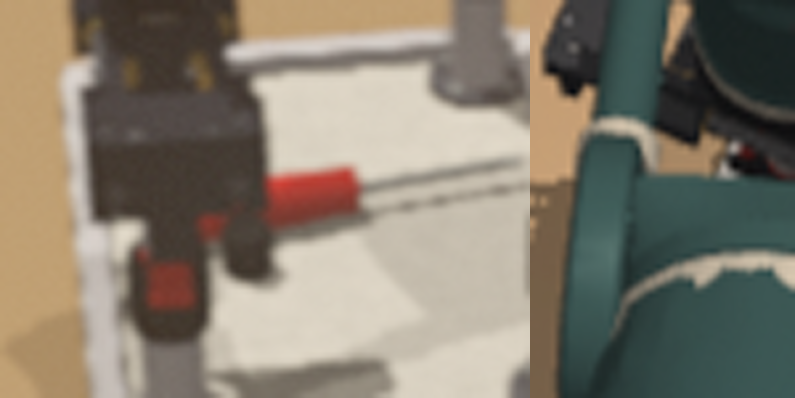

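The gripper stalled at 34.6 mm with 30 N. That matches a shut lever: 11 mm of leg radius plus 24 mm to the lip. In the view, the finger covers the upright lever at about (172,285), and the riser hasn't moved.

>>> jog_arm(
  deltas=[
    {},
    {},
    {},
    {},
  ],
)

```text
t: 15.5
ee_pos: [609.6, -47.1, 133.7]
tool_rot: [-180.0, 0.1, 155.5]
ft_force: [-3.8, -5.0, 4.1]
grip_width: 34.3
finger_force: 30.0
```

```bash
python3 -c "
from station import arm
print(arm.close_job())"
```

```text
the job is handed in; nothing more can be done
None
```

I handed the job in at 15.5 s: the leg is drawn to its mark to within about 1 mm by camera estimate (the ring was hidden at the end), the lever looks fully shut from the 34 mm grip width, and the gripper is still holding the leg.

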